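# Slide an empty ink cartridge under the spring hood of the return tray

## Task

Send the empty blue-capped cartridge on the sill into the return tray: hold the spring-shut clear hood up with one fingertip under its front edge while the other fingertip pushes the cartridge in under it, all the way past the hood's front, then let the hood close behind it. There is ink left in it, so only push it, gently: keep it flat on the tray, never pinch, lift or tip it, and do not let the hood come down on it. Leave everything else on the desk where it is and finish clear of everything.

Things in the scene. Friction and masses are not known exactly. Their poses are not given: they have to be found in the camera images.
- return_tray: Fixed grey return tray for empty cartridges, 290 mm wide (its y), 220 mm long (its x). Origin: on the desk top (z = 0), mid-width, straight below the front face of the shut hood's skirt. Its x points level into the tray (the way cartridges are pushed), y to the left of that, z up. Its level floor, 8 mm above the desk, runs from x = -98 to +122 mm.
- sill_front (a point): Middle of the front edge of the tray's open loading sill, on the floor's surface, at tray x = -98 mm. The sill (tray x = -98 to 0 mm) has no walls and no raised edge.
- inside (a point): Point on the tray floor under the hood, at tray x = 60 mm, y = 0. From x = 8 mm inwards the tray has side walls (inner faces at y = +-139 mm, tops 46 mm above the floor) and a back wall (inner face at x = 122 mm).
- hood (a joint): Clear plastic hood over the tray (x = 0 to 126 mm, 304 mm wide); its front skirt shuts the mouth. 0 = shut, grows to 1.5 rad as the front is lifted. It cannot swing inwards. A spring shuts it once let go; 2 to 3 N upwards at the skirt holds it, more the higher it is. It is lifted from underneath by the skirt's lower edge, anywhere along its width. Shut, its top face is 54 mm above the floor, its underside 50 mm.
- hood_hinge (a point): Middle of the hood's hinge line, which runs along the tray's y at tray x = 118 mm, 36 mm above the tray floor (44 mm above the desk).
- skirt_edge (a point): Middle of the hood skirt's lower front edge (moves with the hood). The skirt is 4 mm thick (x = 0 to 4 mm), 280 mm wide, green along the lower edge; shut, that edge is 32 mm above the tray floor (a gap for fingertips) and at tray x = 0.
- cartridge_center (a point): The empty ink cartridge to be returned: black block with a blue cap, 36 mm along its x (the way in), 56 mm along its y, 40 mm tall, 50 to 120 g. It stands on the loading sill, its front face (+x) 16 to 34 mm before the skirt. The point is its centre, 20 mm above the tray floor; its axes are near the tray's.
- old_cartridge: Yellow-capped empty cartridge, same size, already inside the tray near the back; origin at its underside's centre. To be left there.
- highlighter: Orange highlighter pen, 16 mm thick, 120 mm long along its x, lying beside the sill; origin at mid-length on its underside.
- note_pad: Yellow note pad, 76 x 76 x 18 mm, beside the tray; origin at its underside's centre.
- fresh_carton: Carton with a new cartridge, 50 x 110 x 80 mm tall; origin at its underside's centre.
- stapler: Red and black stapler, 135 mm along its x, 36 wide, 51 tall; origin at its underside's centre.
- pen_cup: Black pen cup with pens, 80 mm across, up to 160 mm tall; origin at its underside's centre.
- sweet_jar: Lidded glass jar, 84 mm across, 90 mm tall; origin at its underside's centre.
There are look-alikes about, which are no part of the job. What is shaped like the part that bears cartridge_center but purple or red is not meant.

How it is judged (in metres and radians):
On the way, in this order (a step that is already met when the one before it is completed fails the run):
1. the fingers hold the hood up while the cartridge is still in front of it (value of joint hood above 0.08 rad and x of cartridge_center in the frame of return_tray below -0.012 m and contact force between the fingers and hood above 0.1 N), for 0.1 s.
2. the cartridge is half-way under, pushed by a finger, while the fingers still hold the hood up (value of joint hood above 0.08 rad and x of cartridge_center in the frame of return_tray above 0 m and contact force between the fingers and hood above 0.1 N and contact force between the fingers and cartridge above 0.02 N).
At the end, for the whole second after the job is handed in: The blue-capped cartridge stands flat on the tray floor wholly behind the hood's skirt (its centre at least 18 mm inside the tray's x = 0), at rest, the hood shut (below 0.03 rad) without resting on it; the old cartridge within 30 mm and everything else within 20 mm of where it started (x of cartridge_center in the frame of return_tray between 0.018 and 0.11 m and y of cartridge_center in the frame of return_tray between -0.13 and 0.13 m and z of cartridge_center in the frame of return_tray between 0.024 and 0.032 m and angle between cartridge_center's own z axis and vertical below 0.08 rad and value of joint hood below 0.03 rad and contact force between hood and cartridge below 0.8 N and linear speed of cartridge below 0.02 m/s and distance of old_cartridge from where it was at the start of the episode below 0.03 m and distance of each of highlighter, note_pad, fresh_carton, stapler, pen_cup, sweet_jar from where it was at the start of the episode below 0.02 m); the robot touches nothing.
It fails at once if the cartridge is pinched or pressed hard (the fingers on it with over 15 N) (contact force between the fingers and cartridge above 15 N).
It fails at once if the cartridge is lifted (more than 6 mm) or tipped (more than 0.2 rad) (z of cartridge_center in the frame of return_tray above 0.034 m or angle between cartridge_center's own z axis and vertical above 0.2 rad).
It fails at once if the hood comes down on the cartridge (more than 0.8 N between them while the cartridge is not yet past the skirt) (contact force between hood and cartridge above 0.8 N and x of cartridge_center in the frame of return_tray below 0.02 m).
It fails at once if other things on the desk are knocked (distance of any of highlighter, note_pad, fresh_carton, stapler, pen_cup, sweet_jar from where it was at the start of the episode above 0.03 m or distance of old_cartridge from where it was at the start of the episode above 0.04 m).
It also fails if it takes over 42 s, if anything falls off the work surface, if the arm or the gripper's body presses on something with over 40 N, if the wrist force passes 120 N, or if a joint passes its speed limit or range.

## Robot

A 6-joint arm with a two-finger parallel gripper is mounted at the origin on the work surface. World frame = base frame: x ahead of the robot, y to its left, z up, the work surface at z = 0. Lengths are in m, angles in degrees, forces in N, time in s.
With the tool pointing down it reaches from about 0.4 to 0.825 m from the base axis. Payload 7 kg.
Tool frame: the origin (TCP) lies midway between the tips of the shut fingers; the grasp point (between the pads) lies 19 mm behind it; z points along the fingers, y is the line along which they close (so a half turn about z gives the same grasp; the last joint's range is limited). The gripper opens to 88 mm and grips with 3 to 60 N. Pads are 19 mm wide; open, the fingers measure 130 mm over their backs; the gripper's body (78 mm by 193 mm) begins 47 mm behind the grasp point.
Start: joints at [-52.248, 20.546, 0.682, 0, -70.136, -16.507], TCP at [0.245, -0.629, 0.227] pointing down, gripper open.
Joint ranges: [-176.03, 176.03], [-82.01, 121.73], [-58.28, 71.71], [-173.87, 95.51], [-174.79, -0.11], [-173.66, 173.66]. Speed limits (degrees/s): [136.94, 136.94, 172.46, 180, 180, 180].

## Interface

Orientations are given as a 3x3 rotation matrix whose columns are the frame's x, y, z axes.
In Python, from rig import robot gives the robot as it stands. Calls block until the motion is done:
- robot.goto(position, orientation): joint-space move of the TCP to a pose.
- robot.servo_line(position, ori=None, speed=0.15): straight line of the TCP; ori=None keeps the orientation; speed is the mean speed in m/s.
- robot.movej(angles): joint-space move.
- robot.move_gripper(opening): opening from 0.0 (shut) to 1.0 (fully open); the grip force is fixed at half the most; returns when the fingers have stopped.
- robot.dwell(seconds).
- robot.ik(position, orientation): joint angles nearest the present ones, or None.
- robot.grab_frame(name): name is "scene" or "side" or "wrist"; returns (picture, depth): 480x640x3 uint8, red, green, blue; 480x640 float32, m along the optical axis (not along the pixel's ray), 0 where there is no reading.
- robot.camera_info(name): a dict with "vfov" (degrees; the focal length in pixels is half the picture's height over the tangent of half this angle, whatever the lens; pixels are square), "cx", "cy" (the principal point, pixels), "view" (4x4, takes a point from world to camera coordinates); the wrist camera has in their place "T_tool_cam" (4x4, takes a point from camera to tool coordinates, whose origin is the TCP and whose axes are the flange's). Camera axes: x right, y down, z forward; pixel columns grow to the right and rows downward; lengths in m; the calibration is good to about 2 mm. A picture is of the moment at which its call begins: read the wrist's pose just before it. camera_info takes no time and is no camera call.
A pose or a line that the arm cannot do raises robot.Unreachable and nothing moves.
- robot.job_done(): hands the job in; it is judged then, once.
Readings, each from a call of its own:
- robot.read_t(): time.
- robot.read_qpos(): joint angles.
- robot.read_qvel(): joint speeds.
- robot.read_effort(): joint torques, N m.
- robot.read_position(): TCP position.
- robot.read_tcp_rot(): TCP orientation.
- robot.read_force(): force on the tool from outside, world axes, zero at the start.
- robot.read_ft_torque(): the same for the moment, N m.
- robot.read_grip_width(): opening from 0.0 (shut) to 1.0 (fully open).
- robot.read_finger_force(): force on a finger pad.
Only numpy, scipy, OpenCV 4.12 (cv2) and the standard library are available. Lean on these libraries where they do the work, as an engineer would, in place of code of your own. Each camera call takes 0.05 s, during which the arm holds its last target. There are 200 camera calls.

## Working session

There is one attempt and no reset: what is moved stays moved. The work goes in short steps, each a Python script; the robot and the scene stay as the last script left them, time stands still between calls to the robot, and variables do not carry over. Pictures are saved under pics/ and viewed, at most 10 in all, crops included, and the job is handed in when it is done.

```bash
ls; mkdir -p pics; cat > h.py <<'E'
from rig import robot
import numpy as np, cv2
def grab(n,save=None):
    p=np.array(robot.read_position());R=np.array(robot.read_tcp_rot())
    im,d=robot.grab_frame(n);ci=robot.camera_info(n)
    f=240/np.tan(np.radians(ci['vfov'])/2)
    if n=='wrist':
        T=np.eye(4);T[:3,:3]=R;T[:3,3]=p;C=T@np.array(ci['T_tool_cam'])
    else: C=np.linalg.inv(np.array(ci['view']))
    v,u=np.mgrid[:480,:640]
    P=np.stack([(u-ci['cx'])/f*d,(v-ci['cy'])/f*d,d],-1)@C[:3,:3].T+C[:3,3]
    P[d==0]=np.nan
    if save:
        cv2.imwrite('pics/'+save+'.png',im[...,::-1]); np.savez('pics/'+save+'.npz',im=im,P=P,C=C)
    return im,P
E
python3 - <<'E'
from h import *
for n in('scene','side'): grab(n,n)
print(robot.read_t(),robot.read_tcp_rot(),robot.camera_info('scene'),robot.camera_info('wrist'))
E
```

```text
pics
0.1 [[-9.32068762e-01 -3.62280882e-01 -6.20660239e-04]
 [-3.62281400e-01  9.32067836e-01  1.31757447e-03]
 [ 1.01165406e-04  1.45292366e-03 -9.99998939e-01]] {'vfov': 47.65903554418247, 'cx': 313.91744057654023, 'cy': 244.1608291351079, 'view': array([[-0.36818028,  0.92975247, -0.00190365,  0.24033215],
       [ 0.77234188,  0.3047048 , -0.55735357, -0.42777249],
       [-0.51762081, -0.20667687, -0.83027307,  1.71408072],
       [ 0.        ,  0.        ,  0.        ,  1.        ]])} {'vfov': 64.4443806610062, 'cx': 322.0450809032442, 'cy': 244.98379882159801, 'T_tool_cam': array([[ 2.13375951e-04, -9.61510050e-01, -2.74769682e-01,
         7.40245176e-02],
       [ 9.99999710e-01,  4.06193011e-04, -6.44841060e-04,
        -6.00876018e-04],
       [ 7.31630684e-04, -2.74769465e-01,  9.61509857e-01,
        -1.57584540e-01],
       [ 0.00000000e+00,  0.00000000e+00,  0.00000000e+00,
         1.00000000e+00]])}
```

View pics/scene.png

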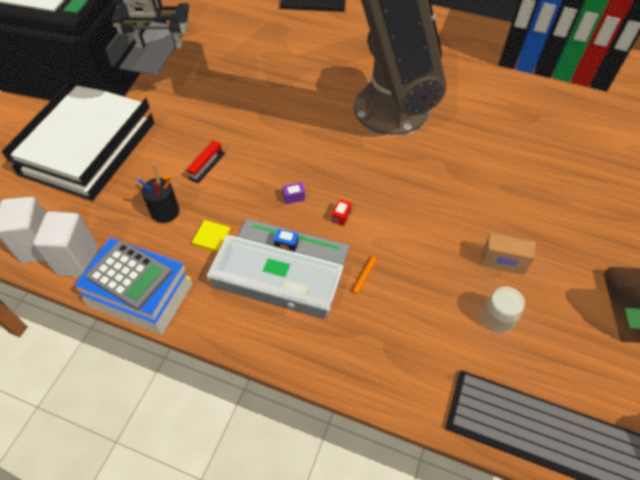

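View pics/side.png

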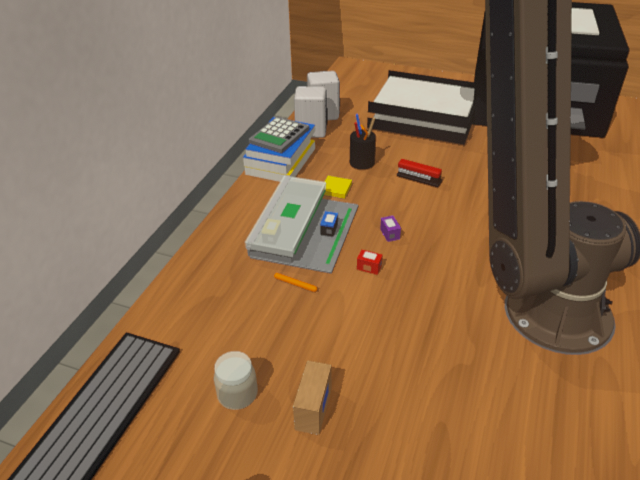

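The blue-capped block is at scene (286,238), side (329,222). The look-alikes are purple at scene (293,193) and red at scene (341,212). I choose the blue one, standing on the grey sill in front of the hood. The pen is at (365,274) and the note pad at (211,235).

```bash
python3 - <<'E'
from h import *
for n,pts in(('scene',[(286,234),(293,190),(341,210),(246,223),(347,245),(211,235),(365,274),(277,268),(160,200),(210,272),(327,310),(240,240),(343,266)]),('side',[(331,218),(355,203),(332,267),(290,282),(337,186),(280,212),(252,255)])):
    P=np.load(f'pics/{n}.npz')['P']
    for u,v in pts: print(n,u,v,np.nanmedian(P[v-1:v+2,u-1:u+2].reshape(-1,3),0).round(3))
a=cv2.imread('pics/scene.png')[200:325,180:390];cv2.imwrite('pics/crop.png',cv2.resize(a,None,fx=3.8,fy=3.8))
E
```

```text
scene 286 234 [ 0.595 -0.099  0.047]
scene 293 190 [ 0.448 -0.142  0.04 ]
scene 341 210 [0.465 0.003 0.041]
scene 246 223 [ 0.575 -0.227  0.009]
scene 347 245 [0.541 0.049 0.004]
scene 211 235 [ 0.649 -0.291  0.018]
scene 365 274 [0.613 0.122 0.014]
scene 277 268 [ 0.704 -0.076  0.063]
scene 160 200 [ 0.646 -0.426  0.095]
scene 210 272 [ 0.774 -0.22   0.064]
scene 327 310 [0.76  0.076 0.053]
scene 240 240 [ 0.66  -0.195  0.06 ]
scene 343 266 [0.603 0.061 0.001]
side 331 218 [ 0.597 -0.101  0.047]
side 355 203 [ 0.575 -0.248  0.001]
side 332 267 [0.546 0.036 0.008]
side 290 282 [0.623 0.125 0.011]
side 337 186 [ 0.645 -0.29   0.017]
side 280 212 [ 0.729 -0.066  0.062]
side 252 255 [0.754 0.067 0.014]
```

View pics/crop.png

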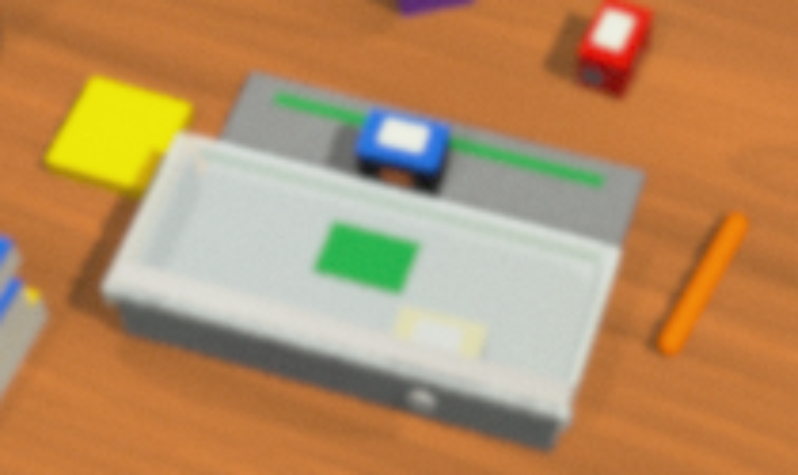

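The close crop (at about (402,145)) confirms a blue cap on a black block standing on the sill, behind the green line on the sill. The old yellow cartridge is at the back, at crop (440,335). Next I take a close wrist view for exact poses and check the reach of the planned push poses.

```bash
python3 - <<'E'
from h import *
xt=np.array([.993,.12,0]);xt/=np.linalg.norm(xt);yt=np.array([-xt[1],xt[0],0])
R=np.c_[-xt,yt,[0,0,-1]]
robot.goto([0.56,-0.09,0.28],R)
grab('wrist','w1');print(robot.read_t(),robot.read_position())
E
```

```text
2.3917 [ 0.55990251 -0.09069623  0.27987114]
```

View pics/w1.png

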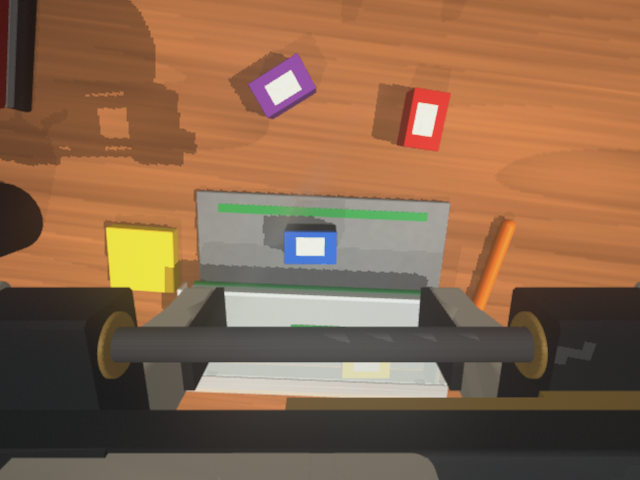

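The wrist view shows the sill corners at (197,190) and (449,202), the blue cap at (310,247), and the skirt's green edge near row 288. The purple block is at (283,86) and the red one at (427,118). Now I fit the poses numerically and test IK for the push plan.

```bash
cat > plan.py <<'E'
from h import *
def setT(o,a):
    global O,xt,yt
    O=np.array([*o,0.]);xt=np.array([np.cos(a),np.sin(a),0]);yt=np.array([-xt[1],xt[0],0])
S=0.109
def pose(P,Lx,Lz,side,pitch,S=S):
    """P: pusher tip (tray), lift tip at tray x Lx, z Lz, on y side; -> world pos,R"""
    P=np.array(P);dx=Lx-P[0];dz=Lz-P[2];dy=side*np.sqrt(S**2-dx**2-dz**2)
    c=np.array([dx,dy,dz])/S; m=P+c*S/2
    # d: z comp -sin(pitch), perpendicular to c, unit, x>0
    a=pitch; k=c[2]*np.sin(a); h=np.hypot(c[0],c[1]); cc=np.cos(a)
    # h*cc*cos(phi-phi0)=k
    p0=np.arctan2(c[1],c[0]); b=np.arccos(k/(h*cc))
    ph=p0-side*b
    d=np.array([cc*np.cos(ph),cc*np.sin(ph),-np.sin(a)])
    W=np.c_[xt,yt,[0,0,1]]
    d=W@d;c=W@c
    return O+W@m,c,d
def pose_R(c,d,flip):
    y=c*flip; return np.c_[np.cross(y,d),y,d]
E
python3 - <<'E'
from h import *; import plan
z=np.load('pics/w1.npz');im=z['im'];P=z['P']
hsv=cv2.cvtColor(im,cv2.COLOR_RGB2HSV)
# sill: grey, z about .008
H,Sa,V=[hsv[...,i] for i in range(3)]
roi=np.zeros(H.shape,bool);roi[185:275,185:460]=1
zz=P[...,2]
sill=roi&(Sa<60)&(V>40)&(zz<.016)
sill=cv2.morphologyEx(sill.astype(np.uint8),cv2.MORPH_OPEN,np.ones((5,5)))>0
print('sill z',np.nanmedian(zz[sill]),'desk z',np.nanmedian(zz[150:175,210:420]))
# front edge: topmost sill pixel per column
pts=[]
for u in range(205,443,2):
    vs=np.where(sill[:,u])[0]
    if len(vs): pts.append(P[vs[0],u])
pts=np.array(pts);k=np.polyfit(pts[:,1],pts[:,0],1)
r=pts[:,0]-np.polyval(k,pts[:,1]);g=abs(r)<.004;k=np.polyfit(pts[g,1],pts[g,0],1)
a=np.arctan2(-k[0],1);xt=np.array([np.cos(a),np.sin(a)]);yt=np.array([-xt[1],xt[0]])
print('yaw',np.degrees(a),'resid',r[g].std())
# sides
L=[];Rr=[]
for v in range(205,262,2):
    us=np.where(sill[v])[0]; L.append(P[v,us[0]]);Rr.append(P[v,us[-1]])
L=np.nanmedian(np.array(L)[:,:2]@yt);Rr=np.nanmedian(np.array(Rr)[:,:2]@yt)
xf=np.median(pts[g,:2]@xt)
print('width',Rr-L)
o=xt*(xf+.098)+yt*(L+Rr)/2
print('origin',o)
T=lambda q:np.stack([(q[...,:2]-o)@xt,(q[...,:2]-o)@yt,q[...,2]],-1)
bl=(H>105)&(H<125)&(Sa>120)&(zz>.04);bl[:185]=0
q=T(P[bl|(roi&(zz>.042)&(zz<.054)&(np.abs(np.arange(640)-310)[None]<35)&(np.arange(480)<268)[:,None])])
print('cart',np.percentile(q,[3,50,97],axis=0).round(4))
rect=cv2.minAreaRect((q[:,:2]*1000).astype(np.float32));print(rect)
gr=(H>45)&(H<85)&(Sa>80)&(np.arange(480)>270)[:,None]&(np.arange(480)<300)[:,None]
q=T(P[gr]);print('skirt green',len(q),np.nanpercentile(q,[5,50,95],axis=0).round(4))
hd=np.zeros_like(roi);hd[292:320,235:415]=1;q=T(P[hd&(zz>.05)]);print('hood',np.nanpercentile(q,[1,50,99],axis=0).round(4))
for n,hh in(('purple',(125,165)),('red',(0,8))):
    m=(H>=hh[0])&(H<=hh[1])&(Sa>120)&(zz>.03)&(np.arange(640)>200)[None]; q=T(P[m]);print(n,np.nanmedian(q,0).round(3))
np.savez('tray.npz',o=o,a=a)
plan.setT(o,a)
for pt in(35,45,55):
  for side in(1,-1):
    for flip in(1,-1):
      out=[]
      for (p,lx,lz) in [((-.085,0,.09),-.02,.09),((-.085,0,.025),0,.025),((-.085,0,.022),.004,.05),((-.03,0,.022),.01,.05),((.005,0,.022),.015,.05)]:
        m,c,d=plan.pose(p,lx,lz,side,np.radians(pt));out.append(robot.ik(m,plan.pose_R(c,d,flip)))
      print(pt,side,flip,[None if x is None else np.round(x).astype(int).tolist() for x in out])
E
```

```text
sill z 0.007208837833533849 desk z -0.0007236932958393227
yaw 4.284370707699525 resid 0.0006001262153018175
width 0.28734172423515075
origin [ 0.64963519 -0.08375139]
cart [[-0.067  -0.0379  0.0456]
 [-0.0504 -0.0118  0.0476]
 [-0.0323  0.0144  0.0491]]
((-49.133827209472656, -11.938159942626953), (36.683895111083984, 55.93842315673828), 2.046271562576294)
skirt green 605 [[-0.0034 -0.129   0.0424]
 [-0.0022 -0.0094  0.0438]
 [-0.0007  0.0989  0.0451]]
hood [[-0.0011 -0.089   0.0517]
 [ 0.0119  0.0037  0.0609]
 [ 0.0301  0.1013  0.0626]]
purple [-0.211 -0.046  0.04 ]
red [-0.186  0.099  0.039]
35 1 1 [None, None, None, [-31, 29, -52, -153, -47, 67], [-28, 26, -34, -119, -35, 40]]
35 1 -1 [None, None, None, [-31, 29, -52, -153, -47, -113], [-28, 26, -34, -119, -35, -140]]
35 -1 1 [[-34, 25, -15, -69, -58, -150], [-33, 36, -8, -64, -65, -143], [-33, 33, -10, -67, -62, -126], [-35, 27, -25, -95, -39, -120], [-36, 27, -33, -122, -34, -103]]
35 -1 -1 [[-34, 25, -15, -69, -58, 30], [-33, 36, -8, -64, -65, 37], [-33, 33, -10, -67, -62, 54], [-35, 27, -25, -95, -39, 60], [-36, 27, -33, -122,
[... 153 characters left out ...]
165]]
45 -1 1 [[-26, 21, -15, -58, -50, -166], [-26, 31, -9, -56, -57, -153], [-25, 27, -14, -60, -51, -136], [-20, 21, -23, -77, -22, -150], [-10, 21, -24, -78, -3, -167]]
45 -1 -1 [[-26, 21, -15, -58, -50, 14], [-26, 31, -9, -56, -57, 27], [-25, 27, -14, -60, -51, 44], [-20, 21, -23, -77, -22, 30], [-10, 21, -24, -78, -3, 13]]
55 1 1 [None, None, None, None, [4, 20, -25, -41, -14, -62]]
55 1 -1 [None, None, None, None, [4, 20, -25, -41, -14, 118]]
55 -1 1 [None, [-18, 28, -11, -46, -50, -167], [-15, 23, -17, -48, -39, -153], [4, 20, -35, -22, -1, 139], None]
55 -1 -1 [[-16, 18, -16, -44, -44, -3], [-18, 28, -11, -46, -50, 13], [-15, 23, -17, -48, -39, 27], [4, 20, -35, -22, -1, -41], None]
```

Tray origin is (0.6496, -0.0838), yaw 4.3°. The cartridge centre is at tray (-0.049, -0.012). Plan: lift finger on the right (-y), tool pitched 40°, and yaw the tool about the lift finger as the pusher advances. First the approach and lift.

```bash
cat > run1.py <<'E'
from plan import *; import plan
z=np.load('tray.npz');setT(z['o'],float(z['a']))
PY=-.012
def go(px,pz,lx,lz,speed=.06,pitch=40,goto=False,chk=False,py=PY,up=0):
    m,c,d=pose((px,py,pz),lx,lz,-1,np.radians(pitch));R=pose_R(c,d,1);m=m+[0,0,up]
    if chk: return robot.ik(m,R)
    (robot.goto(m,R) if goto else robot.servo_line(m,R,speed=speed))
    e=np.array(robot.read_position())-m
    print(round(robot.read_t(),2),(px,pz,lx,lz),'err mm',(e*1000).round(1),'F',np.round(robot.read_force(),1))
A=[(-.105,.042,-.022,.021),(-.092,.038,-.004,.021),(-.085,.034,.004,.028),(-.084,.022,.006,.052)]
n=9;B=[(-.084+t*(.009+.084),.022,.006+t*.009,.052) for t in np.linspace(0,1,n)[1:]]
C=[(B[-1][0]-s,.024,.015-s,.052) for s in(.03,.07)]
E
python3 - <<'E'
from run1 import *
print([None if (q:=go(*w,chk=True,up=u)) is None else np.round(q).astype(int).tolist() for w,u in [(A[0],.12)]+[(w,0) for w in A+B+C]])
go(*A[0],up=.12,goto=True)
for w in A: go(*w,speed=.06)
grab('side','s2');a=cv2.imread('pics/s2.png')[150:300,220:420];cv2.imwrite('pics/s2c.png',cv2.resize(a,None,fx=4,fy=4))
grab('wrist','w2')
E
```

```text
[[-29, 25, -2, -52, -76, -171], [-30, 35, -5, -55, -69, -160], [-29, 36, -2, -54, -70, -158], [-29, 35, -4, -57, -67, -152], [-30, 31, -11, -63, -58, -129], [-30, 29, -15, -68, -51, -131], [-30, 27, -18, -73, -45, -132], [-30, 25, -20, -78, -40, -133], [-29, 24, -22, -83, -34, -133], [-29, 24, -24, -89, -30, -132], [-28, 23, -25, -96, -25, -129], [-29, 23, -27, -105, -22, -124], [-30, 23, -29, -118, -21, -113], [-32, 22, -32, -116, -23, -114], [-37, 20, -36, -115, -26, -111]]
3.61 (-0.105, 0.042, -0.022, 0.021) err mm [-0.  -0.   0.2] F [0.3 0.4 0.4]
5.76 (-0.105, 0.042, -0.022, 0.021) err mm [ 0.1 -0.1  0.3] F [-0.2  0.1 -0.5]
6.17 (-0.092, 0.038, -0.004, 0.021) err mm [-0.2 -0.  -0. ] F [-6.4 -2.   5.1]
6.45 (-0.085, 0.034, 0.004, 0.028) err mm [-3.8 -0.5 -1.9] F [-15.1  -6.3  -2.3]
6.94 (-0.084, 0.022, 0.006, 0.052) err mm [-0.6  0.5 -0.2] F [-6.4 -0.  -0.2]
```

View pics/s2c.png

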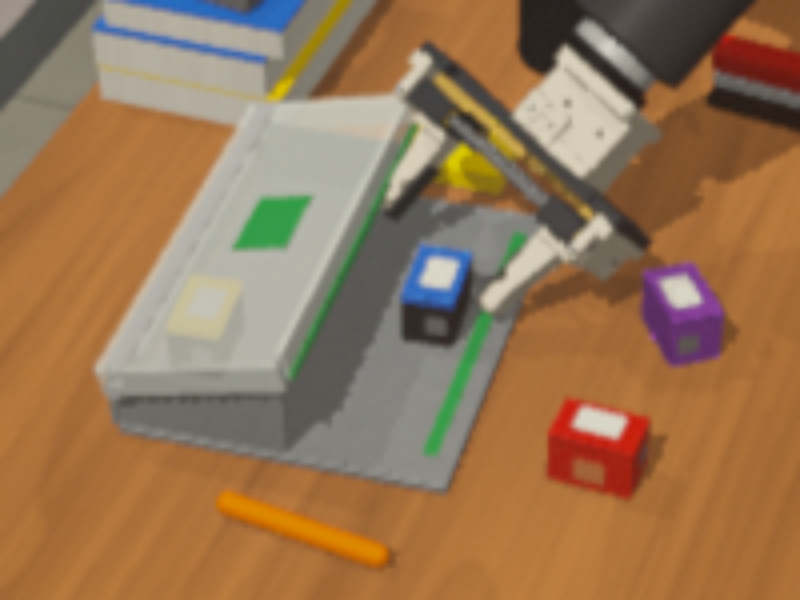

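View pics/w2.png

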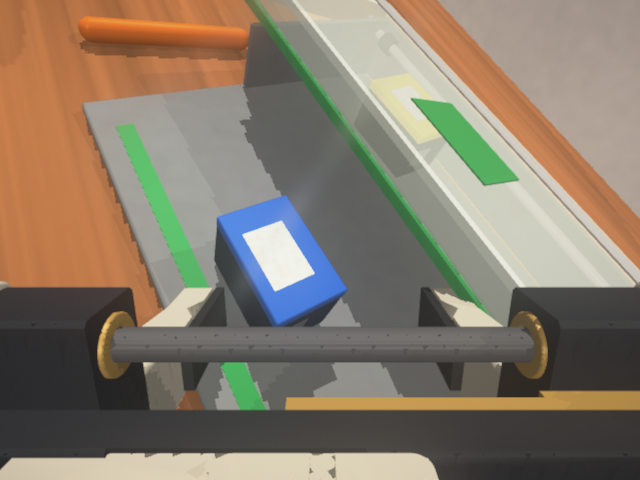

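The hood looks raised: the wedge gap shows at side-crop (200,410). The lift fingertip is under the skirt near crop (395,205), and the pusher is behind the cartridge at (495,300). I'll verify the hood angle and the tip position numerically.

```bash
python3 - <<'E'
from run1 import *
W=np.c_[plan.xt,plan.yt,[0,0,1]]
for n in('s2','w2'):
    z=np.load(f'pics/{n}.npz');im=z['im'];P=(z['P']-plan.O)@W
    hsv=cv2.cvtColor(im,cv2.COLOR_RGB2HSV);H,S_,V=[hsv[...,i] for i in range(3)]
    g=(H>45)&(H<85)&(S_>90)&(P[...,2]>.035)&(P[...,2]<.15)&(abs(P[...,1])<.15)
    q=P[g&(P[...,0]<.03)];print(n,'edge',len(q),np.nanpercentile(q,[5,50,95],axis=0).round(4).tolist())
    q=P[g&(P[...,0]>.03)&(P[...,0]<.1)];
    if len(q)>20: k=np.polyfit(q[:,0],q[:,2],1);print('top slope rad',-np.arctan(k[0]),np.median(q,0).round(4))
    b=(H>105)&(H<125)&(S_>120)&(P[...,2]>.035)&(P[...,2]<.06)&(P[...,0]<0)&(P[...,0]>-.09)&(abs(P[...,1])<.06);q=P[b]
    print('cart',np.median(q,0).round(4),cv2.minAreaRect((q[:,:2]*1000).astype(np.float32)))
print(robot.read_force(),robot.read_ft_torque(),robot.read_finger_force(),robot.read_grip_width())
E
```

```text
s2 edge 99 [[0.001, -0.1225, 0.071], [0.0033, 0.0319, 0.0742], [0.0058, 0.1272, 0.0779]]
top slope rad 0.26174233489847193 [0.0626 0.0003 0.0785]
cart [-0.0485  0.004   0.0492] ((-48.67718505859375, -9.486015319824219), (37.052860260009766, 59.754817962646484), 1.574398159980774)
w2 edge 3852 [[0.0002, -0.0666, 0.0695], [0.0012, -0.0073, 0.0725], [0.0031, 0.1018, 0.0744]]
top slope rad 0.24407662949745176 [ 0.0581 -0.0026  0.0782]
cart [-0.0505 -0.0192  0.0477] ((-48.407264709472656, -12.115751266479492), (36.703704833984375, 56.606014251708984), 1.5997949838638306)
[-5.81870281  0.210012   -0.55399901] [-2.21891539  3.10195259  1.27893645] 2.593341311439872 1.0008862692509841
```

The hood is at about 0.25 rad with its edge at z ≈ 0.07, held by the finger, and the cartridge hasn't moved. Pushing now.

```bash
python3 - <<'E'
from run1 import *
for w in B:
    go(*w,speed=.02)
    print('   fing',round(robot.read_finger_force(),2))
    if np.linalg.norm(robot.read_force())>30: print('STOP');break
grab('side','s3');grab('wrist','w3')
a=cv2.imread('pics/s3.png')[150:300,220:420];a=cv2.resize(a,(400,300));b=cv2.resize(cv2.imread('pics/w3.png'),(400,300));cv2.imwrite('pics/c3.png',np.hstack([a,b]))
E
```

```text
7.67 (np.float64(-0.07237500000000001), 0.022, np.float64(0.007125), 0.052) err mm [ 0.3  0.2 -0.1] F [-2.1  1.9 -1.2]
   fing 1.35
8.24 (np.float64(-0.060750000000000005), 0.022, np.float64(0.00825), 0.052) err mm [ 0.1 -0.   0.1] F [-1.6  1.9 -1.1]
   fing 1.5
8.77 (np.float64(-0.049125), 0.022, np.float64(0.009375), 0.052) err mm [-0.2  0.3 -0.1] F [-3.   3.2 -1.8]
   fing 2.26
9.28 (np.float64(-0.037500000000000006), 0.022, np.float64(0.010499999999999999), 0.052) err mm [-0.7  0.8 -0.4] F [-5.9  4.2 -0.2]
   fing 3.42
9.77 (np.float64(-0.02587500000000001), 0.022, np.float64(0.011625), 0.052) err mm [ 0.1 -0.3  0. ] F [-3.1  1.  -1.2]
   fing 1.55
10.25 (np.float64(-0.014249999999999999), 0.022, np.float64(0.01275), 0.052) err mm [ 0.1 -0.4  0.1] F [-2.   1.4 -2.2]
   fing 1.46
10.72 (np.float64(-0.0026250000000000023), 0.022, np.float64(0.013875), 0.052) err mm [-0.1 -0.4 -0. ] F [-3.5  0.2 -1.7]
   fing 1.63
11.19 (np.float64(0.008999999999999994), 0.022, np.float64(0.015), 0.052) err mm [ 0.  -0.4  0. ] F [-3.4  0.4 -1.1]
   fing 1.39
```

View pics/c3.png

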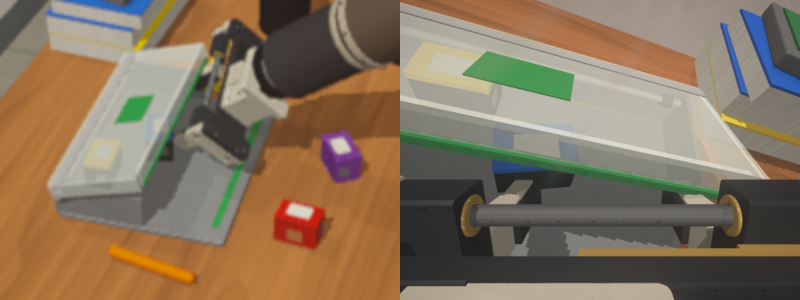

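The picture shows the cartridge under the raised hood (right half, about (535,150)), with the pusher behind it and nothing else displaced. I'll estimate its depth from the ray through the cap's rear edge.

```bash
cat > cart.py <<'E'
from run1 import *
def cart(name,cam='wrist'):
    W=np.c_[plan.xt,plan.yt,[0,0,1]]
    z=np.load(f'pics/{name}.npz');im=z['im'];C=z['C'];ci=robot.camera_info(cam);f=240/np.tan(np.radians(ci['vfov'])/2)
    hsv=cv2.cvtColor(im,cv2.COLOR_RGB2HSV)
    v,u=np.mgrid[:480,:640]
    d=np.stack([(u-ci['cx'])/f,(v-ci['cy'])/f,np.ones(u.shape)],-1)@C[:3,:3].T
    q=(C[:3,3]+d*((.048-C[2,3])/d[...,2])[...,None]-plan.O)@W
    m=(hsv[...,0]>102)&(hsv[...,0]<125)&(hsv[...,1]>70)&(q[...,0]>-.1)&(q[...,0]<.115)&(abs(q[...,1])<.1)
    n,l,s,_=cv2.connectedComponentsWithStats(m.astype(np.uint8));i=1+np.argmax(s[1:,4]);m=l==i
    print('px box',s[i],'tray xy pct',np.percentile(q[m],[1,50,99],axis=0)[:,:2].round(4).tolist())
E
python3 -c "
from cart import *
cart('w3')"
```

```text
px box [ 148  256   93   23 1132] tray xy pct [[0.0077, -0.0235], [0.0135, -0.0018], [0.0165, 0.0089]]
```

The rear edge is around x = 0.008 to 0.016, which is thin margin past the skirt, so I push 8 mm more, then back out straight and retreat.

```bash
python3 - <<'E'
from cart import *
D=[(.017,.022,.018,.052),(-.015,.022,-.014,.052),(-.055,.024,-.054,.054)]
print([go(*w,chk=True) is not None for w in D])
go(*D[0],speed=.02); print(robot.read_finger_force())
go(*D[1],speed=.04); go(*D[2],speed=.05)
m=np.array(robot.read_position())
robot.servo_line(m+[-.03,0,.12],speed=.12)
xt=plan.xt;R=np.c_[-xt,plan.yt,[0,0,-1]]
robot.goto([0.53,-0.09,0.30],R)
print(robot.read_t(),np.round(robot.read_force(),1))
grab('wrist','w4');cart('w4');grab('side','s4');cart('s4','side')
a=cv2.imread('pics/s4.png')[150:300,220:420];a=cv2.resize(a,(400,300));b=cv2.resize(cv2.imread('pics/w4.png'),(400,300));cv2.imwrite('pics/c4.png',np.hstack([a,b]))
W=np.c_[plan.xt,plan.yt,[0,0,1]]
z=np.load('pics/w4.npz');P=(z['P']-plan.O)@W;hsv=cv2.cvtColor(z['im'],cv2.COLOR_RGB2HSV)
g=(hsv[...,0]>45)&(hsv[...,0]<85)&(hsv[...,1]>80)&(P[...,2]>.025)&(P[...,2]<.1)&(P[...,0]<.02)
print('edge',np.nanmedian(P[g],0))
E
```

```text
[True, True, True]
11.72 (0.017, 0.022, 0.018, 0.052) err mm [-1.5 -0.6 -1. ] F [-9.6 -2.5  1.1]
5.863904053658189
12.67 (-0.015, 0.022, -0.014, 0.052) err mm [ 0.4 -0.2  0.3] F [ 0.7 -0.3  0.4]
13.62 (-0.055, 0.024, -0.054, 0.054) err mm [ 0.3 -0.2  0.1] F [ 0.4 -0.2  0.7]Traceback (most recent call last):
  File "<stdin>", line 7, in <module>
rig.Unreachable: the arm cannot follow that straight line within its joint ranges
```

```bash
python3 - <<'E'
from cart import *
m=np.array(robot.read_position())
for dv in([0,0,.12],[0,0,.08],[.0,-.03,.08],[0,0,.05]):
    try: robot.servo_line(m+dv,speed=.1);print('ok',dv);break
    except robot.Unreachable: pass
else: raise SystemExit('stuck')
xt=plan.xt;R=np.c_[-xt,plan.yt,[0,0,-1]]
robot.goto([0.53,-0.09,0.30],R)
print(robot.read_t(),np.round(robot.read_force(),1))
grab('wrist','w4');cart('w4');grab('side','s4');cart('s4','side')
a=cv2.imread('pics/s4.png')[150:300,220:420];a=cv2.resize(a,(400,300));b=cv2.resize(cv2.imread('pics/w4.png'),(400,300));cv2.imwrite('pics/c4.png',np.hstack([a,b]))
W=np.c_[plan.xt,plan.yt,[0,0,1]]
z=np.load('pics/w4.npz');P=(z['P']-plan.O)@W;hsv=cv2.cvtColor(z['im'],cv2.COLOR_RGB2HSV)
g=(hsv[...,0]>45)&(hsv[...,0]<85)&(hsv[...,1]>80)&(P[...,2]>.025)&(P[...,2]<.1)&(P[...,0]<.02)
print('edge',np.nanmedian(P[g],0))
E
```

```text
ok [0, 0, 0.05]
15.9333 [-1.   0.3 -0.2]Traceback (most recent call last):
  File "<stdin>", line 10, in <module>
  File "cart.py", line 10, in cart
    n,l,s,_=cv2.connectedComponentsWithStats(m.astype(np.uint8));i=1+np.argmax(s[1:,4]);m=l==i
                                                                     ~~~~~~~~~^^^^^^^^^
    return _wrapfunc(a, 'argmax', axis=axis, out=out, **kwds)
    return bound(*args, **kwds)
ValueError: attempt to get argmax of an empty sequence
```

```bash
sed -i 's/hsv\[...,1\]>70/hsv[...,1]>SAT/; s/from run1 import \*/from run1 import *\nSAT=28/' cart.py
python3 - <<'E'
from cart import *
grab('side','s4')
a=cv2.imread('pics/s4.png')[150:300,220:420];a=cv2.resize(a,(400,300));b=cv2.resize(cv2.imread('pics/w4.png'),(400,300));cv2.imwrite('pics/c4.png',np.hstack([a,b]))
W=np.c_[plan.xt,plan.yt,[0,0,1]]
z=np.load('pics/w4.npz');P=(z['P']-plan.O)@W;hsv=cv2.cvtColor(z['im'],cv2.COLOR_RGB2HSV)
g=(hsv[...,0]>45)&(hsv[...,0]<85)&(hsv[...,1]>80)&(P[...,2]>.025)&(P[...,2]<.1)&(P[...,0]<.02)
print('edge',g.sum(),np.nanmedian(P[g],0))
for n,c in(('w4','wrist'),('s4','side')):
    try: cart(n,c)
    except Exception as e: print(n,e)
E
```

```text
edge 562 [-0.00232862  0.00564097  0.04361527]
px box [313 322  15   5  40] tray xy pct [[0.0168, -0.0086], [0.0202, 0.0021], [0.0215, 0.008]]
s4 attempt to get argmax of an empty sequence
```

View pics/c4.png

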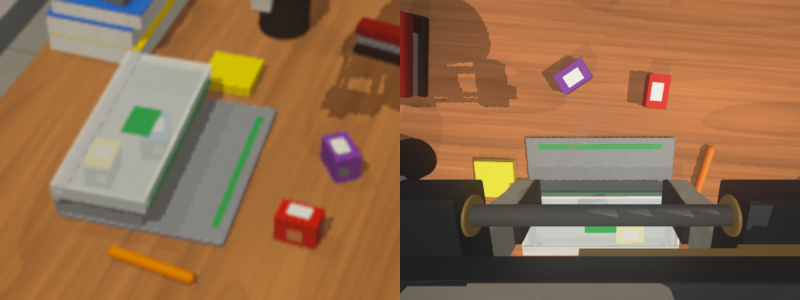

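The picture shows the hood shut and the cartridge inside: label at left half (157,128), beside the old one at (102,150). The pad, pen, purple and red blocks are unmoved. One numeric check of both labels, before against after, then hand-in.

```bash
python3 - <<'E'
from run1 import *
W=np.c_[plan.xt,plan.yt,[0,0,1]]
ci=robot.camera_info('side');f=240/np.tan(np.radians(ci['vfov'])/2);C=np.linalg.inv(ci['view'])
def ray(u,v):
    d=C[:3,:3]@[(u-ci['cx'])/f,(v-ci['cy'])/f,1];return ((C[:3,3]+d*(.048-C[2,3])/d[2]-plan.O)@W).round(4)
print('blue label',ray(298.5,214))
for n in('side','s4'):
    im=np.load(f'pics/{n}.npz')['im'].astype(int)[215:245,258:287]
    m=(im[...,0]-im[...,2]>18);v,u=np.nonzero(m);print(n,'old',m.sum(),ray(u.mean()+258,v.mean()+215))
im=np.load('pics/s4.npz')['im'].astype(int)
m=np.zeros((480,640),bool);m[200:236,286:312]=1
m&=(im[...,2]-im[...,0]>8)&(im[...,1]-im[...,0]<40);v,u=np.nonzero(m);print('blue cap',m.sum(),ray(u.mean(),v.mean()),[ray(*p) for p in((u.max(),v.mean()),(u.min(),v.mean()))])
E
```

```text
blue label [ 0.0363 -0.0089  0.048 ]
side old 216 [0.0952 0.0588 0.048 ]
s4 old 216 [0.0952 0.0588 0.048 ]
blue cap 52 [ 0.0321 -0.0071  0.048 ] [array([ 0.0212, -0.0101,  0.048 ]), array([ 0.055 , -0.0009,  0.048 ])]
```

The cartridge centre is at x ≈ 0.036, the old one is unmoved, and the hood is shut.

```bash
python3 -c "
from rig import robot
print(robot.read_t(),robot.job_done())"
```

```text
the job is handed in; nothing more can be done
16.0333 None
```

The job is handed in at 16 s: the blue-capped cartridge is in the tray about 36 mm past the shut hood's front, the old cartridge hasn't moved, and the arm is clear of everything; no verdict came back from the hand-in.

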